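# Find the live socket under the bench box covers

## Robot

A 6-joint arm with a two-finger parallel gripper is mounted at the origin on the work surface. World frame = base frame: x ahead of the robot, y to its left, z up, the work surface at z = 0. Lengths are in mm, angles in rad, forces in N, time in s.
With the tool pointing down it reaches from about 350 to 975 mm from the base axis. Payload 7.1 kg.
Tool frame: the origin (TCP) lies midway between the tips of the shut fingers; the grasp point (between the pads) lies 19 mm behind it (ctrl.grip_depth is the distance from the TCP to the grasp point, in mm); z points along the fingers, y is the line along which they close (so a half turn about z gives the same grasp; the last joint's range is limited). The gripper opens to 88 mm and grips with 3 to 60 N. Pads are 20 mm wide; open, the fingers measure 115 mm over their backs; the gripper's body (75 mm by 178 mm) begins 61 mm behind the grasp point.
Start: joints at [-1.211, 0.423, 1.63, -0, 1.089, -0.019], TCP at [231.145, -580.669, 222.675] pointing down, gripper open.
Joint ranges: [-3, 3], [-0.9, 2.11], [0.09, 2.58], [-1.31, 4.45], [0.11, 2.69], [-2.54, 2.54]. Speed limits (rad/s): [2.39, 2.39, 3.01, 3.14, 3.14, 3.14].

## Interface

Orientations are given as a rotation vector (axis times angle).
In Python, from workcell import get_obs, vision, ctrl gives the robot as it stands.
- The arm moves only by the tool step_arm, never from a script. Its argument "plan" is a list of rows, each a list of 7 numbers: the opening, from -1 (shut) to 1 (fully open), then the shift along the tool's x, y, z as a fraction of full scale, then the turn, a rotation vector about the tool's x, y, z as a fraction of full scale. In form: [[fingers, dx, dy, dz, wx, wy, wz], ...]. A call has 1 to 20 rows; each row shifts and turns the commanded pose from where the row before left it, along the tool's axes as they then stand; what a row does not reach is not made up. Full scale, the value 1, is 50 mm for a shift and 0.12 rad for a turn. A row lasts 1/8 s, in which the tool goes at most 62.5 mm and 10.7 degrees, less where a joint would pass 70% of its speed; a pose out of reach is approached as far as the arm can. A call with a number of a shift or a turn outside -1 to 1 is refused whole. A call with a gripper value outside its range is refused whole. The fingers move at their own pace and stop on an object; the grip force is fixed at half the most. Time passes only in rows, so rows that do not move let the fingers close. It gives the time, the measured TCP pose, the force, the opening and the grip force at its end, in the units of the state.
- get_obs(): the state, without advancing time (a new reading comes with each control period).
- vision.get_image(name): name is "side" or "top" or "wrist"; returns a dict with "pixels" (480x640x3 uint8, red, green, blue), "depth" (480x640 float32, mm along the optical axis (not along the pixel's ray), 0 where there is no reading), "fx", "fy", "cx", "cy" (pixels), "T" (4x4, takes a point from camera to world coordinates); the wrist camera has in their place "T_tool_cam" (4x4, takes a point from camera to tool coordinates, whose origin is the TCP and whose axes are the flange's). Camera axes: x right, y down, z forward; pixel columns grow to the right and rows downward; lengths in mm; the calibration is good to about 2 mm. A picture is of the moment at which its call begins: read the wrist's pose just before it.
- ctrl.close_job(): hands the job in; it is judged then, once.
The state is a dict: "t": time; "qpos": joint angles; "qvel": joint speeds; "joint_torque": joint torques, N m; "ee_pos": TCP position; "orientation": TCP orientation; "ft_force": force on the tool from outside, world axes, zero at the start; "moment": the same for the moment, N m; "width": finger opening in mm; "grasp_force": force on a finger pad.
Only numpy, scipy, OpenCV 4.12 (cv2) and the standard library are available. Lean on these libraries where they do the work, as an engineer would, in place of code of your own. Each camera call takes 0.05 s, during which the arm holds its last target. There are 200 camera calls.

## Task

Only one of the four white covers in the grey bench service box has a socket behind it; the others are blanked off. Press the covers on their short ribbed ends to find the one that rocks, without forcing those that do not give, then push its raised long end up and over until the cover stands upright, and leave it standing open. Leave the things lying around where they are.

Things in the scene. Friction and masses are not known exactly. Their poses are not given: they have to be found in the camera images.
- service_box: grey bench service box, fixed, 118 mm (x) by 370 mm (y) by 70 mm high; origin: centre of its underside, on the bench; x to its far side, y along it to the left. Four identical white covers lie flush in its top, centred at y = -105, -35, +35, +105 mm, each 94 mm (x) by 60 mm (y), 5 mm thick, tilting on pins along y at box x = +11 mm, 67.5 mm above the bench
- cover_1 (a joint): tilt of cover 1 (from the box's right end): 0 = shut, grows as the ribbed far end sinks into the well and the long end rises; 1.57 = upright, stop at 1.75. A stiff hinge: stays at any angle. Blanked (any three of the covers, changing each time): stops dead after about 1 mm (0.05 rad). The one that rocks turns under 2 to 5 N
- cover_1_press (a point): on the top face of cover 1, in the middle of its short ribbed end, 22 mm to the far side of the pins (this end is 36 mm long; the well under it is 63 mm wide, and over 38 mm deep where the cover rocks); moves and turns with the cover; axes as the box's while shut
- cover_1_lip (a point): middle of the long end's edge of cover 1, top face, 58 mm from the pins on the robot's side; moves and turns with the cover; when upright it stands 125 mm above the bench
- cover_2 (a joint): tilt of cover 2 (from the box's right end): 0 = shut, grows as the ribbed far end sinks into the well and the long end rises; 1.57 = upright, stop at 1.75. A stiff hinge: stays at any angle. Blanked (any three of the covers, changing each time): stops dead after about 1 mm (0.05 rad). The one that rocks turns under 2 to 5 N
- cover_2_press (a point): on the top face of cover 2, in the middle of its short ribbed end, 22 mm to the far side of the pins (this end is 36 mm long; the well under it is 63 mm wide, and over 38 mm deep where the cover rocks); moves and turns with the cover; axes as the box's while shut
- cover_2_lip (a point): middle of the long end's edge of cover 2, top face, 58 mm from the pins on the robot's side; moves and turns with the cover; when upright it stands 125 mm above the bench
- cover_3 (a joint): tilt of cover 3 (from the box's right end): 0 = shut, grows as the ribbed far end sinks into the well and the long end rises; 1.57 = upright, stop at 1.75. A stiff hinge: stays at any angle. Blanked (any three of the covers, changing each time): stops dead after about 1 mm (0.05 rad). The one that rocks turns under 2 to 5 N
- cover_3_press (a point): on the top face of cover 3, in the middle of its short ribbed end, 22 mm to the far side of the pins (this end is 36 mm long; the well under it is 63 mm wide, and over 38 mm deep where the cover rocks); moves and turns with the cover; axes as the box's while shut
- cover_3_lip (a point): middle of the long end's edge of cover 3, top face, 58 mm from the pins on the robot's side; moves and turns with the cover; when upright it stands 125 mm above the bench
- cover_4 (a joint): tilt of cover 4 (from the box's right end): 0 = shut, grows as the ribbed far end sinks into the well and the long end rises; 1.57 = upright, stop at 1.75. A stiff hinge: stays at any angle. Blanked (any three of the covers, changing each time): stops dead after about 1 mm (0.05 rad). The one that rocks turns under 2 to 5 N
- cover_4_press (a point): on the top face of cover 4, in the middle of its short ribbed end, 22 mm to the far side of the pins (this end is 36 mm long; the well under it is 63 mm wide, and over 38 mm deep where the cover rocks); moves and turns with the cover; axes as the box's while shut
- cover_4_lip (a point): middle of the long end's edge of cover 4, top face, 58 mm from the pins on the robot's side; moves and turns with the cover; when upright it stands 125 mm above the bench
- connector: brass coaxial connector, 22 mm across, 32 mm tall, standing on the box's left (+y) end deck; loose, a bystander
- load_cap: steel coaxial end cap, 24 mm across, 24 mm tall, standing on the box's right (-y) end deck; loose, a bystander
- tin: small food tin used as a test sample, 64 mm across, 65 mm tall, standing on the bench off the right end of the box; loose, a bystander
- offcut: wooden offcut 160 x 55 x 25 mm lying on the bench behind the box (its far side); loose, a bystander
- mouse: grey computer mouse 100 x 60 x 32 mm on the bench in front of the box (the robot's side), to the left; loose, a bystander
- tape_roll: roll of clear tape, 76 mm across, 19 mm high, on the bench off the left end of the box; loose, a bystander
- screwdriver: screwdriver 170 mm long lying on the bench in front of the box, to the right; loose, a bystander

How it is judged (in metres and radians):
On the way, in this order (a step that is already met when the one before it is completed fails the run):
1. one cover rocks: tilted by more than 0.25 rad (value of joint any of cover_1, cover_2, cover_3, cover_4 above 0.25 rad), for 0.1 s.
2. that cover is pushed up to 1.3 rad (75 degrees) or more (value of joint any of cover_1, cover_2, cover_3, cover_4 above 1.3 rad), for 0.1 s.
At the end, for the whole second after the job is handed in: One cover stands open at 1.3 rad (75 degrees) or more and at rest, the other three are shut (under 0.12 rad) (((value of joint cover_1 above 1.3 rad and velocity of joint cover_1 between -0.1 and 0.1 rad/s and value of joint each of cover_2, cover_3, cover_4 below 0.12 rad) or (value of joint cover_2 above 1.3 rad and velocity of joint cover_2 between -0.1 and 0.1 rad/s and value of joint each of cover_1, cover_3, cover_4 below 0.12 rad) or (value of joint cover_3 above 1.3 rad and velocity of joint cover_3 between -0.1 and 0.1 rad/s and value of joint each of cover_1, cover_2, cover_4 below 0.12 rad) or (value of joint cover_4 above 1.3 rad and velocity of joint cover_4 between -0.1 and 0.1 rad/s and value of joint each of cover_1, cover_2, cover_3 below 0.12 rad))); the robot touches nothing.
It fails at once if the box or a cover is forced: the fingers press it with more than 100 N (contact force between the fingers and service_box above 100 N).
It fails at once if a bystander is shifted, knocked over, lifted or carried: moved by more than 20 mm (distance of any of connector, load_cap, tin, offcut, mouse, tape_roll, screwdriver from where it was at the start of the episode above 0.02 m).
It also fails if it takes over 54 s, if anything falls off the work surface, if the arm or the gripper's body presses on something with over 40 N, if the wrist force passes 120 N, or if a joint passes its speed limit or range.

## Working session

There is one attempt and no reset: what is moved stays moved. The work goes in short steps, Python scripts to look and compute and a tool call to move; the robot and the scene stay as the last step left them, time stands still between calls to the robot, and variables do not carry over. Pictures are saved under pics/ and viewed, at most 10 in all, crops included, and the job is handed in when it is done.

Besides the shell and the picture viewer there is one more tool, called after ">>>" as name(argument=value, ...) on one line, values as JSON. step_arm: Moves the arm, as the interface text tells. Its arguments: {"type":"object","properties":{"plan":{"type":"array","items":{"type":"array","items":{"type":"number","minimum":-1,"maximum":1}}}},"required":["plan"]}

```bash
mkdir -p pics
python3 - <<'E'
from workcell import get_obs, vision, ctrl
import cv2,numpy as np
o=get_obs();print(o)
for n in("top","side"):
    d=vision.get_image(n);cv2.imwrite(f"pics/{n}0.png",d["pixels"][:,:,::-1]);np.savez(f"{n}0.npz",**d)
    print(n,d["fx"],d["cx"],d["cy"],np.round(d["T"],3).tolist())
E
```

```text
{'t': 0.0, 'qpos': array([-1.21100332e+00,  4.23829663e-01,  1.63069026e+00,  2.25056429e-05,
        1.08862514e+00, -1.89959013e-02]), 'qvel': array([ 0.00107277, -0.00181936,  0.00079496, -0.00112423,  0.00189549,
       -0.0003706 ]), 'joint_torque': array([ 1.32330510e-04, -5.44628334e+01, -2.73661208e+01,  6.42985781e-02,
        2.27952772e-02, -1.17882505e-04]), 'ee_pos': array([ 230.95474082, -580.15274448,  221.90858764]), 'orientation': array([-3.08391318e+00, -5.91144679e-01,  3.82472314e-04]), 'ft_force': array([0.45811009, 1.04726973, 1.07362236]), 'moment': array([-0.02690157, -0.0026304 , -0.01778475]), 'grasp_force': 0.0, 'width': 87.85830610051326}
top 440.73526489532657 321.9638364610705 238.85391756431525 [[-0.012, -0.99, 0.139, 431.029], [-1.0, 0.013, 0.001, 46.271], [-0.003, -0.139, -0.99, 919.795], [0.0, 0.0, 0.0, 1.0]]
side 444.1221667542026 320.0740481353519 236.58770843152797 [[-0.833, -0.357, 0.423, 249.281], [-0.553, 0.516, -0.654, 486.737], [0.015, -0.779, -0.627, 506.131], [0.0, 0.0, 0.0, 1.0]]
```

View pics/top0.png

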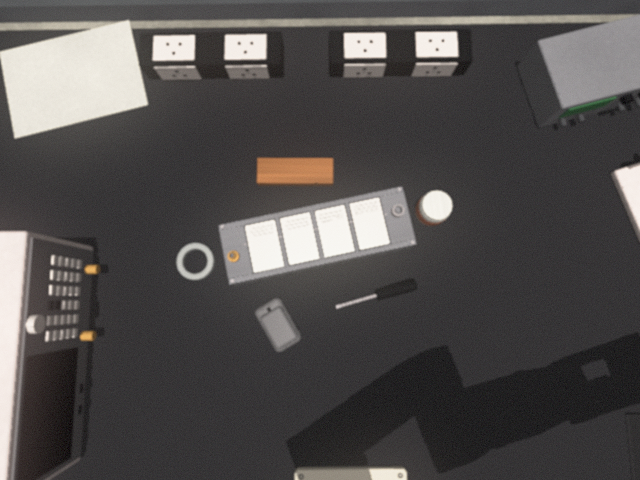

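View pics/side0.png

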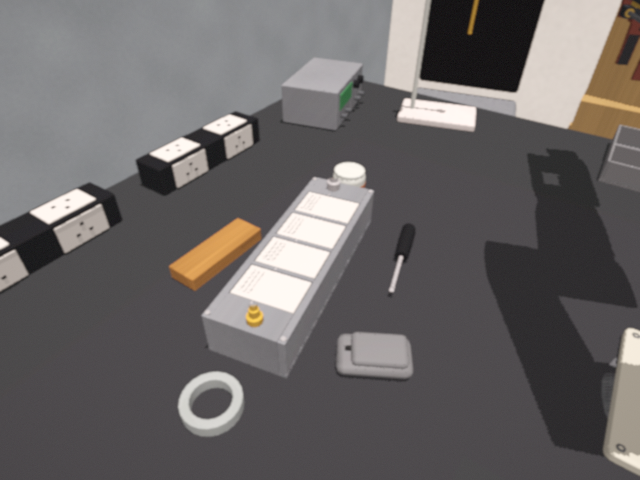

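The top view shows the box around pixel (317,235), with covers at about (265,246), (300,238), (335,230) and (369,223). The connector is at (233,256) and the cap at (398,210). Next I fit the box pose from the white covers.

```bash
cat > h.py <<'E'
import numpy as np,cv2
def world(d,us,vs,z=None):
    # intersect pixel rays with plane z
    T=d["T"];r=np.stack([(us-d["cx"])/d["fx"],(vs-d["cy"])/d["fy"],np.ones_like(us,float)],-1)@T[:3,:3].T
    return T[:3,3]+r*((z-T[2,3])/r[...,2])[...,None]
E
python3 - <<'E'
from h import *
d=dict(np.load("top0.npz"));p=d["pixels"].astype(float)
m=((p.min(2)>185)).astype(np.uint8);m[:150]=0;m[300:]=0;m[:,:225]=0;m[:,395:]=0
m=cv2.morphologyEx(m,cv2.MORPH_CLOSE,np.ones((3,3)))
n,l,s,c=cv2.connectedComponentsWithStats(m)
C=[]
for i in range(1,n):
    if s[i,4]<200: continue
    v,u=np.nonzero(l==i);w=world(d,u.astype(float),v.astype(float),70.)[:,:2].astype(np.float32)
    r=cv2.minAreaRect(w);C.append(r[0]);print(s[i],np.round(r[0],1),np.round(r[1],1),r[2],w.mean(0))
# whole box top: depth-based
v,u=np.mgrid[150:300,200:430];z=d["depth"][150:300,200:430]
P=np.stack([(u-d["cx"])/d["fx"]*z,(v-d["cy"])/d["fy"]*z,z],-1)@d["T"][:3,:3].T+d["T"][:3,3]
k=(P[...,2]>60)&(P[...,2]<80)&(u<416)
k=cv2.morphologyEx(k.astype(np.uint8),cv2.MORPH_OPEN,np.ones((5,5)))>0
print("box",cv2.minAreaRect(P[k][:,:2].astype(np.float32)),np.median(P[k][:,2]))
C=np.array(sorted(C,key=lambda a:a[1]));print(C,np.polyfit([-105,-35,35,105][:len(C)],C,1) if len(C)==4 else'')
E
```

```text
[ 350  198   40   52 1471] [580.7 -45.1] [94.4 60.6] 11.437926292419434 [580.3754   -45.140762]
[ 315  205   40   53 1490] [566.8  23.5] [94.4 60.9] 11.47288990020752 [566.3969   23.42314]
[ 280  212   40   53 1494] [553.   91.9] [94.4 60.8] 11.181923866271973 [552.6192   91.81786]
[ 245  220   39   53 1507] [539.  160.4] [94.7 60.8] 11.288302421569824 [538.618   160.31465]
box ((560.9786987304688, 58.272064208984375), (118.55034637451172, 370.44873046875), 11.455639839172363) 69.90643318882996
[[580.70123291 -45.11196899]
 [566.81567383  23.49707985]
 [553.04821777  91.86077881]
 [538.9609375  160.35842896]] [[-1.98554775e-01  9.78249847e-01]
 [ 5.59881516e+02  5.76510797e+01]]
```

>>> step_arm(plan=[[-1,0,0,0,0,0,0.75],[-1,0,0,0,0,0,0.75],[-1,0.6,-0.57,0,0,0,0],[-1,0.6,-0.57,0,0,0,0],[-1,0.6,-0.57,0,0,0,0],[-1,0.6,-0.57,0,0,0,0],[-1,0.6,-0.57,0,0,0,0],[-1,0.6,-0.57,0,0,0,0],[-1,0.6,-0.57,0,0,0,0],[-1,0.6,-0.57,0,0,0,0],[-1,0.6,-0.57,0,0,0,0],[-1,0.6,-0.57,0,0,0,0],[-1,0.6,-0.57,0,0,0,0],[-1,0.6,-0.57,0,0,0,0],[-1,0.6,-0.57,0,0,0,0],[-1,0.6,-0.57,0,0,0,0],[-1,0.6,-0.57,0,0,0,0],[-1,0.6,-0.57,0,0,0,0],[-1,0,0,0,0,0,0]])

```text
t: 2.48
ee_pos: [612.6, -36.8, 222.2]
orientation: [-3.125, -0.317, 0.0]
ft_force: [0.5, 0.5, -0.8]
width: 0.4
grasp_force: 0.0
```

>>> step_arm(plan=[[-1,0,0.03,0.8,0,0,0],[-1,0,0,0.8,0,0,0],[-1,0,0,0.8,0,0,0],[-1,0,0,0.4,0,0,0],[-1,0,0,0.1,0,0,0],[-1,0,0,0,0,0,0],[-1,0,0,0,0,0,0]])

```text
t: 3.35
ee_pos: [613.0, -40.5, 79.1]
orientation: [3.126, 0.312, 0.004]
ft_force: [0.5, 0.1, 0.1]
width: 0.1
grasp_force: 0.0
```

>>> step_arm(plan=[[-1,0,0,0.04,0,0,0],[-1,0,0,0.04,0,0,0],[-1,0,0,0,0,0,0]])

```text
t: 3.72
ee_pos: [611.8, -40.3, 73.6]
orientation: [-3.126, -0.312, 0.0]
ft_force: [-0.7, 0.5, -0.4]
width: 0.3
grasp_force: 0.0
```

>>> step_arm(plan=[[-1,0,0,0.03,0,0,0],[-1,0,0,0,0,0,0]])

```text
t: 3.98
ee_pos: [611.8, -40.3, 72.0]
orientation: [-3.126, -0.312, 0.0]
ft_force: [-0.3, 1.3, -1.5]
width: 0.7
grasp_force: 0.0
```

>>> step_arm(plan=[[-1,0,0,0.03,0,0,0],[-1,0,0,0,0,0,0]])

```text
t: 4.22
ee_pos: [611.8, -40.3, 70.5]
orientation: [-3.126, -0.312, 0.0]
ft_force: [-0.7, -0.0, 0.9]
width: 0.3
grasp_force: 0.0
```

>>> step_arm(plan=[[-1,0,0,0.03,0,0,0],[-1,0,0,0,0,0,0]])

```text
t: 4.47
ee_pos: [612.1, -40.3, 69.9]
orientation: [3.126, 0.312, 0.0]
ft_force: [-2.6, 0.0, 7.1]
width: 0.2
grasp_force: 3.3
```

>>> step_arm(plan=[[-1,0,0,0.03,0,0,0],[-1,0,0,0,0,0,0]])

```text
t: 4.72
ee_pos: [612.1, -40.3, 69.7]
orientation: [3.126, 0.312, 0.001]
ft_force: [-5.6, 0.4, 17.7]
width: 0.5
grasp_force: 9.1
```

>>> step_arm(plan=[[-1,0,0,0.02,0,0,0],[-1,0,0,0,0,0,0]])

```text
t: 4.97
ee_pos: [612.2, -40.3, 69.6]
orientation: [3.126, 0.312, 0.001]
ft_force: [-9.0, 0.7, 26.2]
width: 0.3
grasp_force: 13.0
```

Cover 1 doesn't give (26 N at 69.6 mm), so I'm moving on to cover 2.

>>> step_arm(plan=[[-1,0,0,-0.22,0,0,0],[-1,0.04,-0.6,0,0,0,0],[-1,0,-0.8,0,0,0,0],[-1,0,0,0,0,0,0],[-1,0,0,0.1,0,0,0],[-1,0,0,0.04,0,0,0],[-1,0,0,0,0,0,0]])

```text
t: 5.85
ee_pos: [600.1, 27.9, 70.3]
orientation: [3.126, 0.31, -0.001]
ft_force: [0.5, 0.2, 0.2]
width: 0.5
grasp_force: 0.0
```

>>> step_arm(plan=[[-1,0,0,0.03,0,0,0],[-1,0,0,0,0,0,0]])

```text
t: 6.1
ee_pos: [600.3, 28.0, 69.8]
orientation: [3.126, 0.311, 0.0]
ft_force: [-1.8, -2.3, 5.5]
width: 0.4
grasp_force: 3.1
```

>>> step_arm(plan=[[-1,0,0,0.03,0,0,0],[-1,0,0,0,0,0,0]])

```text
t: 6.35
ee_pos: [600.4, 28.0, 69.6]
orientation: [3.126, 0.311, 0.001]
ft_force: [-5.7, -2.6, 18.3]
width: 0.4
grasp_force: 9.0
```

Cover 2 is the same (18 N at 69.6 mm). Cover 3 is next.

>>> step_arm(plan=[[-1,0,0,-0.2,0,0,0],[-1,0.02,-0.6,0,0,0,0],[-1,0,-0.8,0,0,0,0],[-1,0,0,0,0,0,0],[-1,0,0,0.1,0,0,0],[-1,0,0,0.04,0,0,0],[-1,0,0,0,0,0,0]])

```text
t: 7.22
ee_pos: [587.2, 96.7, 70.3]
orientation: [3.126, 0.31, -0.001]
ft_force: [-0.9, -0.4, -0.0]
width: 0.6
grasp_force: 0.0
```

>>> step_arm(plan=[[-1,0,0,0.03,0,0,0],[-1,0,0,0,0,0,0]])

```text
t: 7.48
ee_pos: [587.4, 96.9, 69.8]
orientation: [3.126, 0.311, 0.0]
ft_force: [-0.8, -2.6, 5.7]
width: 0.6
grasp_force: 3.0
```

>>> step_arm(plan=[[-1,0,0,0.03,0,0,0],[-1,0,0,0,0,0,0]])

```text
t: 7.72
ee_pos: [587.5, 96.9, 69.6]
orientation: [3.126, 0.311, 0.0]
ft_force: [-5.5, -2.4, 17.6]
width: 0.5
grasp_force: 9.1
```

Cover 3 is blank too. On to cover 4.

>>> step_arm(plan=[[-1,0,0,-0.2,0,0,0],[-1,-0.02,-0.6,0,0,0,0],[-1,0,-0.8,0,0,0,0],[-1,0,0,0,0,0,0],[-1,0,0,0.1,0,0,0],[-1,0,0,0.04,0,0,0],[-1,0,0,0,0,0,0]])

```text
t: 8.6
ee_pos: [572.4, 165.1, 70.4]
orientation: [3.126, 0.31, -0.001]
ft_force: [0.2, 0.0, -0.3]
width: 0.5
grasp_force: 0.0
```

>>> step_arm(plan=[[-1,0,0,0.03,0,0,0],[-1,0,0,0,0,0,0]])

```text
t: 8.85
ee_pos: [572.6, 165.6, 69.2]
orientation: [3.126, 0.311, 0.0]
ft_force: [0.1, -0.0, 0.8]
width: 0.7
grasp_force: 0.3
```

>>> step_arm(plan=[[-1,0,0,0.03,0,0,0],[-1,0,0,0,0,0,0]])

```text
t: 9.1
ee_pos: [572.7, 165.9, 67.7]
orientation: [-3.126, -0.312, -0.001]
ft_force: [0.3, -1.4, 1.9]
width: 0.3
grasp_force: 0.8
```

>>> step_arm(plan=[[-1,0,0,0.03,0,0,0],[-1,0,0,0,0,0,0]])

```text
t: 9.35
ee_pos: [572.6, 166.0, 66.2]
orientation: [-3.126, -0.312, -0.0]
ft_force: [0.6, -0.9, 1.8]
width: 0.5
grasp_force: 0.8
```

Cover 4 gives, so I press it further down.

>>> step_arm(plan=[[-1,0,0,0.08,0,0,0],[-1,0,0,0.08,0,0,0],[-1,0,0,0.08,0,0,0],[-1,0,0,0.08,0,0,0],[-1,0,0,0,0,0,0],[-1,0,0,0,0,0,0]])

```text
t: 10.1
ee_pos: [572.1, 165.8, 49.9]
orientation: [3.126, 0.312, -0.001]
ft_force: [0.3, 0.1, 0.5]
width: 0.2
grasp_force: 0.0
```

Run:
```python
from workcell import vision
import cv2
d=vision.get_image("side");cv2.imwrite("pics/side1.png",cv2.resize(d["pixels"][130:400,150:470,::-1],None,fx=2,fy=2))
```

```text
(no output)
```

View pics/side1.png

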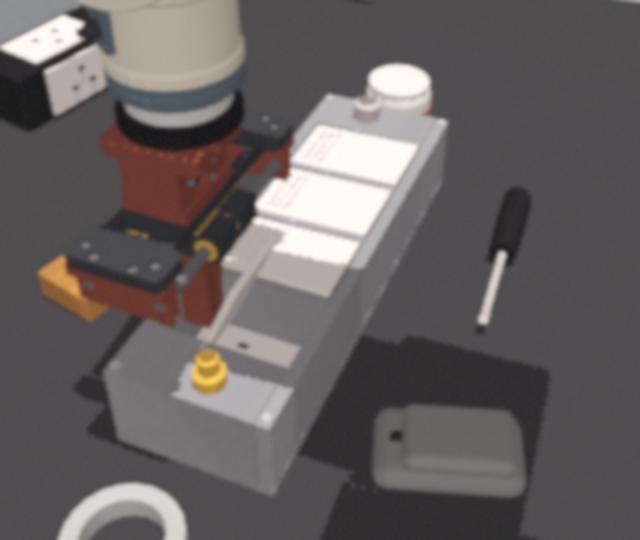

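The cover is now tilted well up, and nothing else has moved. The cover's edge runs from (210,340) to (280,240). I lift off, back up to the robot's side, go down and push forward.

>>> step_arm(plan=[[-1,0,0,-0.4,0,0,0],[-1,0,0,-0.8,0,0,0],[-1,0,0,-0.9,0,0,0],[-1,0,0,0,0,0,0],[-1,-0.7,0,0,0,0,0],[-1,-0.7,0,0,0,0,0],[-1,-0.7,0,0,0,0,0],[-1,0,0,0,0,0,0],[-1,0,0,0.6,0,0,0],[-1,0,0,0.6,0,0,0],[-1,0,0,0.1,0,0,0],[-1,0,0,0,0,0,0],[-1,0,0,0,0,0,0]])

```text
t: 11.78
ee_pos: [470.4, 145.5, 91.1]
orientation: [-3.126, -0.312, -0.003]
ft_force: [0.1, -0.1, -0.0]
width: 0.5
grasp_force: 0.0
```

Run:
```python
from workcell import vision
import cv2
d=vision.get_image("side");cv2.imwrite("pics/side2.png",cv2.resize(d["pixels"][130:400,150:470,::-1],None,fx=2,fy=2))
```

```text
(no output)
```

View pics/side2.png

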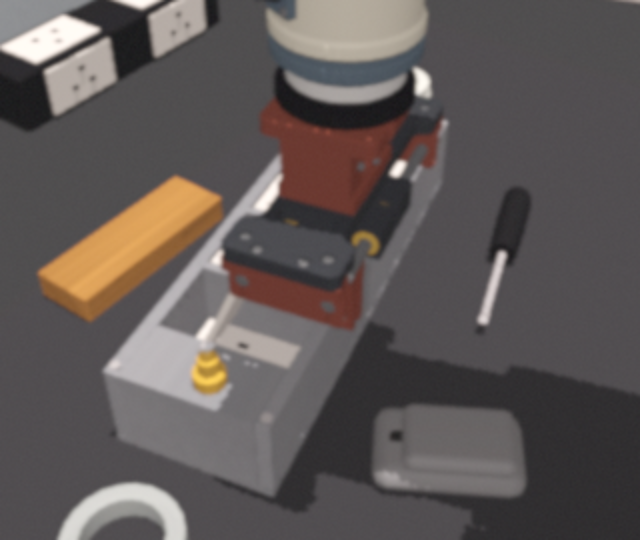

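The cover stays tilted, with its edge from (205,335) to (235,295), and the fingers are on the robot's side of it. Now I push toward the far side.

>>> step_arm(plan=[[-1,0.25,0,0,0,0,0],[-1,0.25,0,0,0,0,0],[-1,0.2,0,0,0,0,0],[-1,0.15,0,0,0,0,0],[-1,0.1,0,0,0,0,0],[-1,0.1,0,0,0,0,0],[-1,0.1,0,0,0,0,0],[-1,0.1,0,0,0,0,0],[-1,0,0,0,0,0,0],[-1,0,0,0,0,0,0]])

```text
t: 13.08
ee_pos: [530.7, 157.5, 90.1]
orientation: [3.126, 0.312, -0.0]
ft_force: [-0.5, 1.0, -0.9]
width: 0.4
grasp_force: 0.0
```

>>> step_arm(plan=[[-1,0.07,0,0,0,0,0],[-1,0,0,0,0,0,0],[-1,-0.2,0,0,0,0,0],[-1,-0.7,0,0,0,0,0],[-1,-0.7,0,0,0,0,0],[-1,-0.5,0,-0.6,0,0,0],[-1,0,0,-0.8,0,0,0],[-1,-0.8,0.0,-0.8,0,0,0],[-1,-0.8,0.0,0,0,0,0],[-1,0,0,0,0,0,0]])

```text
t: 14.32
ee_pos: [349.8, 120.9, 200.2]
orientation: [3.126, 0.312, -0.001]
ft_force: [0.6, 0.5, 0.3]
width: 0.4
grasp_force: 0.0
```

Run:
```python
from workcell import vision
from h import *
import cv2
d=vision.get_image("side");cv2.imwrite("pics/side3.png",cv2.resize(d["pixels"][130:400,150:470,::-1],None,fx=2,fy=2))
for n in("side","top"):
    d=vision.get_image(n)
    v,u=np.mgrid[0:480,0:640];z=d["depth"]
    P=np.stack([(u-d["cx"])/d["fx"]*z,(v-d["cy"])/d["fy"]*z,z],-1)@d["T"][:3,:3].T+d["T"][:3,3]
    a=np.radians(11.45);r=P[...,:2]-[560.3,57.9];bx=r@[np.cos(a),np.sin(a)];by=r@[-np.sin(a),np.cos(a)]
    k=(abs(by-105)<28)&(abs(bx)<59)&(P[...,2]>78)&(z>0)
    print(n,k.sum())
    for lo in range(78,135,8):
        q=k&(P[...,2]>=lo)&(P[...,2]<lo+8)
        if q.sum(): print(lo,q.sum(),np.round(np.percentile(bx[q],[10,50,90]),1))
```

```text
side 637
78 80 [5.9 6.3 6.7]
86 89 [5.5 6.  6.5]
94 83 [5.2 5.6 6.1]
102 96 [4.8 5.2 5.7]
110 90 [4.5 4.9 5.4]
118 149 [4.2 4.8 8.4]
126 50 [4.7 6.5 8. ]
top 171
78 12 [8.4 8.7 8.8]
86 16 [7.9 8.1 8.3]
94 17 [7.4 7.8 8.1]
102 15 [7.3 7.5 7.8]
110 16 [6.9 7.1 7.3]
118 76 [ 6.6  8.4 11. ]
126 19 [ 7.   8.5 10.2]
```

View pics/side3.png

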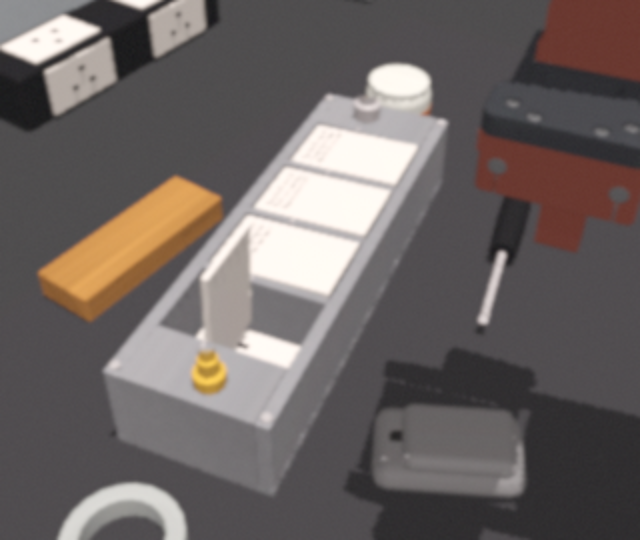

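The cover stands at about 1.52 rad (its upright face is at (230,290)), the other three are flush, the bystanders haven't moved and the arm is clear.

```bash
python3 -c "
from workcell import ctrl
print(ctrl.close_job())"
```

```text
the job is handed in; nothing more can be done
None
```

Cover 4 was the one that rocked. It now stands open at about 1.52 rad by depth measurement, the other three are shut, nothing lying around was moved, and the job is handed in (no verdict was returned).

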